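# Fill the nut jar through the funnel

### The job

Set the white funnel, spout down, in the mouth of the open glass jar, then take the scoop by its handle and pour all five nuts through the funnel into the jar, without touching the nuts with the gripper. Then stand the empty scoop flat on the concrete again, leave the funnel in the jar, and do not disturb the other things or knock the jar over.

Things in the scene. Friction and masses are not known exactly. Their poses are not given: they have to be found in the camera images.
- jar: open glass jar, no lid; 105 high, 84 outer diameter, neck 73 outer and mouth 64 inner diameter, inner floor 6 up; loose, 0.35 kg. Origin: centre of its underside, z up. The other glass jar is shut with a lid.
- funnel: wide white plastic funnel, spout down in the wooden rest; 70 high, rim 116 diameter; spout 55 outer, 50 inner diameter, 30 long. Six ribs under the cone, lower edges 32 above the spout's end, rest on the rim of jar or rest: seated in the jar its origin is 73 above the jar's. Upright tab handle outside the rim toward -x. Origin: centre of the spout's lower end, z up to the mouth.
- funnel_tab (a point): grip point in the middle of the funnel's tab, 75 toward -x and 73 up from the funnel's origin; axes as the funnel's. The tab is 10 thick (y), 32 long (x) and 26 high: pinch it along y.
- funnel_mouth (a point): centre of the funnel's mouth, in the plane of the rim, 70 above its origin.
- rest: fixed wooden ring in which the funnel stands, 96 outer and 68 inner diameter, 40 high. Origin: centre of its underside.
- scoop: flat-bottomed aluminium scoop on the ledge, holding five nuts; 110 long (x), 63 wide (y), side walls 48 high, back wall (+x) 55, open at the nose (-x), where the floor ramps up at 25 degrees over the last 35: nuts roll out only when it is tipped nose down by more than that. 0.18 kg. A wooden bar handle runs along x above it. Origin: centre of its underside, z up.
- scoop_grip (a point): grip point in the scoop's bar handle, 90 above the scoop's origin, about over its centre of mass; axes as the scoop's. The bar is 16 wide (y), 14 high, from 36 toward -x to 54 toward +x, where a post holds it: pinch it along y.
- scoop_lip (a point): middle of the upper edge of the nose lip, where the nuts leave: 55 toward -x and 27 up from the scoop's origin.
- nut0: round brown nut in its shell, 23 diameter, 10 g, at the start in the scoop. Origin: its centre.
- nut1: round brown nut in its shell, 23 diameter, 10 g, at the start in the scoop. Origin: its centre.
- nut2: round brown nut in its shell, 23 diameter, 10 g, at the start in the scoop. Origin: its centre.
- nut3: round brown nut in its shell, 23 diameter, 10 g, at the start in the scoop. Origin: its centre.
- nut4: round brown nut in its shell, 23 diameter, 10 g, at the start in the scoop. Origin: its centre.
- bowl: bystander: orange plastic bowl, 136 diameter, 55 high; origin under its centre.
- shut_jar: bystander: glass jar shut with a steel screw lid, 76 diameter, 105 high; origin under its centre.
- teaspoon: bystander: steel teaspoon lying flat, 140 long along x.
- mug: bystander: white mug, 80 diameter, 90 high; origin under its centre.
- mill: bystander: turned wooden pepper mill, 52 diameter, 118 high; origin under its centre.
- coaster: bystander: cork coaster, 90 x 90 x 8, lying flat.
Things that resemble listed ones, but are neither listed nor needed, are in the scene too. Leave any orange or red look-alike of the jar alone.

How it is judged:
By the outcome, as a careful person would: the job done as asked, in the order asked, and still so for the second after the job is handed in, with the robot touching nothing.
It also fails if it takes over 72 s, if anything falls off the work surface, if the arm or the gripper's body presses on something with over 40 N, if the wrist force passes 120 N, or if a joint passes its speed limit or range.

### The arm

A 6-joint arm with a two-finger parallel gripper is mounted at the origin on the work surface. World frame = base frame: x ahead of the robot, y to its left, z up, the work surface at z = 0. Lengths are in m, angles in rad, forces in N, time in s.
With the tool pointing down it reaches from about 0.4 to 0.825 m from the base axis. Payload 7 kg.
Tool frame: the origin (TCP) lies between the finger pads; the fingertips stand 19 mm ahead of it and the grasp point (between the pads) is the TCP (ctrl.finger_overhang is the distance from the TCP to the fingertips, in m); z points along the fingers, y is the line along which they close (so a half turn about z gives the same grasp; the last joint's range is limited). The gripper opens to 88 mm and grips with 3 to 60 N. Pads are 19 mm wide; open, the fingers measure 130 mm over their backs; the gripper's body (78 mm by 193 mm) begins 47 mm behind the grasp point.
Start: joints at [1.542, 0.359, 0.012, 0, -1.224, -0.288], TCP at [0.21, 0.641, 0.246] pointing down, gripper open.
Joint ranges: [-3.07, 3.07], [-1.43, 2.12], [-1.02, 1.25], [-3.03, 1.67], [-3.05, -0], [-3.03, 3.03]. Speed limits (rad/s): [2.39, 2.39, 3.01, 3.14, 3.14, 3.14].

### API

Orientations are given as a 3x3 rotation matrix whose columns are the frame's x, y, z axes.
In Python, from bench import readout, viewer, ctrl gives the robot as it stands.
- The arm moves only by the tool carry_out, never from a script. Its argument "targets" is a list of rows, each a list of 7 numbers: the opening in per cent of the stroke, from 0 (shut) to 100 (fully open), then the shift along the tool's x, y, z in cm, then the turn, a rotation vector about the tool's x, y, z in degrees. A call has exactly 10 rows; each row shifts and turns the commanded pose from where the row before left it, along the tool's axes as they then stand; what a row does not reach is not made up. A row lasts 1/8 s, in which the tool goes at most 62.5 mm and 10.7 degrees, less where a joint would pass 70% of its speed; a pose out of reach is approached as far as the arm can. A call with a gripper value outside its range is refused whole. The fingers move at their own pace and stop on an object; the grip force is fixed at half the most. Time passes only in rows, so rows that do not move let the fingers close, or fill a call up. It gives the time, the measured TCP pose, the force, the opening and the grip force at its end, in the units of the state.
- readout.get_obs(): the state, without advancing time (a new reading comes with each control period).
- viewer.camera(name): name is "scene" or "side" or "wrist"; returns (picture, depth): 384x512x3 uint8, red, green, blue; 384x512 float32, m along the optical axis (not along the pixel's ray), 0 where there is no reading.
- viewer.camera_params(name): a dict with "camera_matrix" (3x3 intrinsics, pixels), "rvec" (rotation vector, rad) and "tvec" (3), from world to camera coordinates, as OpenCV has them. Camera axes: x right, y down, z forward; pixel columns grow to the right and rows downward; lengths in m; the calibration is good to about 2 mm. A picture is of the moment at which its call begins: read the wrist's pose just before it. camera_params takes no time and is no camera call; for the wrist camera it gives the pose at the moment of the call.
- ctrl.finish_job(): hands the job in; it is judged then, once.
The state is a dict: "time": time; "qpos": joint angles; "joint_vel": joint speeds; "effort": joint torques, N m; "tool_pos": TCP position; "orientation": TCP orientation; "contact_force": force on the tool from outside, world axes, zero at the start; "moment": the same for the moment, N m; "gripper_width": opening from 0.0 (shut) to 1.0 (fully open); "grasp_force": force on a finger pad.
Only numpy, scipy, OpenCV 4.12 (cv2) and the standard library are available. Lean on these libraries where they do the work, as an engineer would, in place of code of your own. Each camera call takes 0.05 s, during which the arm holds its last target. There are 200 camera calls.

## Working session

There is one attempt and no reset: what is moved stays moved. The work goes in short steps, Python scripts to look and compute and a tool call to move; the robot and the scene stay as the last step left them, time stands still between calls to the robot, and variables do not carry over. Pictures are saved under pics/ and viewed, at most 10 in all, crops included, and the job is handed in when it is done.

Besides the shell and the picture viewer there is one more tool, called after "Request:" by a JSON object that holds its "api" and its "payload", one argument or row to a line. carry_out: Moves the arm, as the interface text tells. Its arguments: {"type":"object","properties":{"targets":{"type":"array"}},"required":["targets"]}

```bash
ls; mkdir -p pics; cat > h.py <<'E'
import numpy as np, cv2
from bench import readout, viewer, ctrl
def cam(n):
    p=viewer.camera_params(n); K=np.array(p["camera_matrix"]); R=cv2.Rodrigues(np.array(p["rvec"],float))[0]; t=np.array(p["tvec"],float).ravel()
    im,d=viewer.camera(n); return K,R,t,im,d
def save(n,im): cv2.imwrite("pics/"+n,im[...,::-1])
def cloud(K,R,t,d):
    v,u=np.mgrid[:d.shape[0],:d.shape[1]]
    c=np.stack([(u-K[0,2])/K[0,0]*d,(v-K[1,2])/K[1,1]*d,d],-1)
    w=(c-t)@R; w[d<=0]=np.nan; return w
E
python3 - <<'E'
from h import *
for n in("scene","side"):
    K,R,t,im,d=cam(n); save(n+".png",im); np.savez(n+".npz",K=K,R=R,t=t,im=im,d=d); print(n,-R.T@t, R[2])
print(readout.get_obs())
E
```

```text
pics
scene [ 1.00523146 -0.31357555  0.92488223] [-0.45235837  0.30600798 -0.83769387]
side [0.53448727 0.89298492 0.87361751] [ 0.03528697 -0.75189778 -0.65833469]
{'time': 0.1, 'qpos': array([ 1.54211004e+00,  3.59320678e-01,  1.11611092e-02, -3.10419398e-04,
       -1.22412740e+00, -2.88085214e-01]), 'joint_vel': array([-0.00086861, -0.00193147,  0.00207525,  0.00143135,  0.00022966,
       -0.00073993]), 'effort': array([-1.43885976e-03, -5.84162807e+01,  2.93747270e+01,  7.01555640e+00,
        1.01020015e-02, -5.58214424e-05]), 'tool_pos': array([0.21016733, 0.64101079, 0.24471716]), 'orientation': array([[ 9.50213145e-01, -3.11600492e-01, -3.34586861e-04],
       [-3.11600639e-01, -9.50212001e-01, -1.48163418e-03],
       [ 1.43749489e-04,  1.51212575e-03, -9.99998846e-01]]), 'contact_force': array([-0.9368616 ,  0.57490325,  0.44855144]), 'moment': array([0.05620867, 0.01908711, 0.03072187]), 'grasp_force': 0.0, 'gripper_width': 0.9995563881191505}
```

View pics/scene.png

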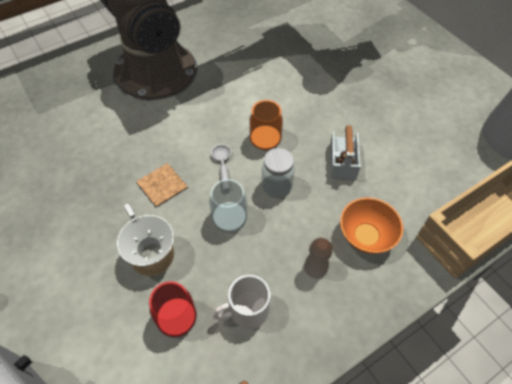

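View pics/side.png

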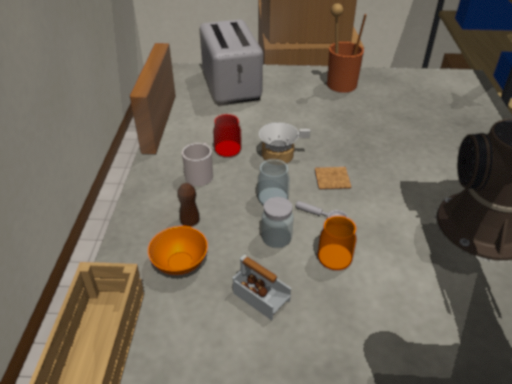

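The scene picture shows the open clear jar at (228,205), the lidded one at (278,172), and the orange (266,125) and red (173,308) look-alikes. The funnel is at (147,243) with its tab at (130,212), the scoop at (346,155), and the teaspoon right by the jar at (222,160). The side view agrees: jar (272,185), shut jar (277,222), funnel (280,135), scoop (262,285). The open clear jar fits "open glass jar, no lid", since the other clear one has a steel lid. I'll confirm it in a crop along with the measurements.

```bash
python3 - <<'E'
from h import *
C={}
for n in("scene","side"):
    z=np.load(n+".npz"); C[n]=z; w=cloud(z['K'],z['R'],z['t'],z['d']); im=z['im']; hsv=cv2.cvtColor(im,cv2.COLOR_RGB2HSV)
    if n=="scene": B=dict(jar=(205,172,252,235),shut=(255,145,300,200),funnel=(110,200,182,280),scoop=(325,120,368,185),tab=(118,200,140,225),spoon=(208,143,234,190))
    else: B=dict(jar=(250,155,295,210),shut=(255,192,300,250),funnel=(250,118,314,165),scoop=(228,252,296,320),tab=(294,125,314,142),spoon=(294,200,330,222))
    for k,(a,b,c,d) in B.items():
        p=w[b:d,a:c].reshape(-1,3); p=p[np.isfinite(p[:,0])]
        hi=p[p[:,2]>0.015]; 
        zz=np.percentile(hi[:,2],[50,90,97,99.5]) if len(hi) else 0
        print(n,k,len(p),len(hi),"zpct",np.round(zz,3), "xy min/max",np.round(np.percentile(hi[:,:2],[1,50,99],axis=0),3).tolist() if len(hi) else 0)
    # scoop handle: brown, saturated
    a,b,c,d=B['scoop']; h=hsv[b:d,a:c]; m=(h[...,1]>110)&(h[...,0]<20); q=w[b:d,a:c]; 
    top=q[m&(q[...,2]>0.07)]
    if len(top):
        cc=top.mean(0);u,s,vt=np.linalg.svd(top[:,:2]-cc[:2],full_matrices=False); pr=(top[:,:2]-cc[:2])@vt[0]
        print("handle",len(top),cc,top[:,2].max(),"axis",vt[0],np.percentile(pr,[1,99]),np.percentile((top[:,:2]-cc[:2])@vt[1],[1,99]))
    fl=w[b:d,a:c]; 
a=cv2.resize(C['scene']['im'][135:245,190:310],None,fx=3,fy=3,interpolation=cv2.INTER_CUBIC)
b=cv2.resize(C['side']['im'][110:220,225:345],None,fx=3,fy=3,interpolation=cv2.INTER_CUBIC)
save("crop1.png",np.hstack([a,b]))
E
```

```text
scene jar 2946 1574 zpct [0.069 0.103 0.106 0.107] xy min/max [[0.438, -0.117], [0.548, -0.078], [0.578, -0.03]]
scene shut 2465 1325 zpct [0.085 0.106 0.107 0.108] xy min/max [[0.421, 0.029], [0.539, 0.056], [0.562, 0.104]]
scene funnel 5741 2406 zpct [0.059 0.077 0.084 0.095] xy min/max [[0.448, -0.321], [0.511, -0.268], [0.578, -0.214]]
scene scoop 2778 1075 zpct [0.04  0.097 0.098 0.1  ] xy min/max [[0.497, 0.191], [0.569, 0.233], [0.615, 0.299]]
scene tab 547 167 zpct [0.079 0.094 0.095 0.096] xy min/max [[0.437, -0.285], [0.468, -0.268], [0.479, -0.256]]
scene spoon 1217 304 zpct [0.079 0.104 0.106 0.107] xy min/max [[0.354, -0.097], [0.503, -0.056], [0.517, -0.005]]
handle 126 [0.56136135 0.24167243 0.09704949] 0.10131022271699346 axis [ 0.799062   -0.60124864] [-0.03747347  0.03438601] [-0.00607516  0.00624488]
side jar 2467 1581 zpct [0.081 0.106 0.107 0.108] xy min/max [[0.494, -0.232], [0.533, -0.045], [0.575, 0.078]]
side shut 2602 1560 zpct [0.073 0.106 0.107 0.109] xy min/max [[0.475, -0.057], [0.526, 0.089], [0.569, 0.107]]
side funnel 2997 1398 zpct [0.058 0.091 0.103 0.107] xy min/max [[0.442, -0.32], [0.524, -0.264], [0.577, -0.096]]
side scoop 4610 1804 zpct [0.033 0.097 0.099 0.101] xy min/max [[0.495, 0.201], [0.559, 0.251], [0.613, 0.306]]
side tab 338 154 zpct [0.079 0.094 0.096 0.098] xy min/max [[0.438, -0.297], [0.462, -0.262], [0.481, -0.239]]
side spoon 788 142 zpct [0.019 0.099 0.106 0.107] xy min/max [[0.395, -0.046], [0.438, -0.024], [0.474, 0.11]]
handle 280 [0.55820616 0.24987401 0.0963949 ] 0.10196278996741598 axis [-0.79334251  0.60877554] [-0.04042266  0.03826799] [-0.00900604  0.00616081]
```

View pics/crop1.png

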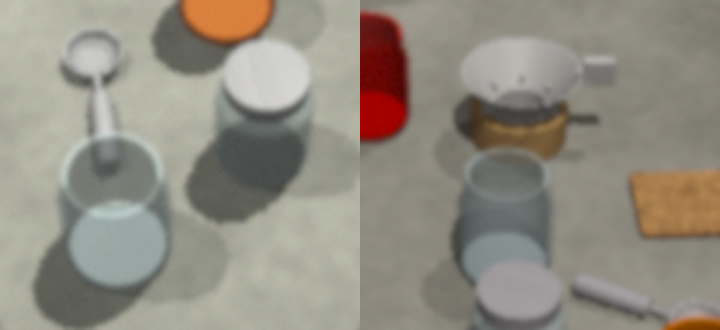

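The crop confirms it: the open clear jar's mouth is at (110,175) in the left crop with no lid, and its neighbour at (268,75) carries the steel lid. Next I'll fit the circles and the poses.

```bash
python3 - <<'E'
from h import *
from scipy.optimize import least_squares
W=[];I=[]
P={}
for n in("scene","side"):
    z=np.load(n+".npz"); w=cloud(z['K'],z['R'],z['t'],z['d']).reshape(-1,3); im=z['im'].reshape(-1,3); P[n]=(w,im)
def sel(w,x0,x1,y0,y1,z0,z1): return (w[:,0]>x0)&(w[:,0]<x1)&(w[:,1]>y0)&(w[:,1]<y1)&(w[:,2]>z0)&(w[:,2]<z1)
def circ(p,r=None):
    c0=np.r_[np.median(p,0),r or .05]
    f=(lambda c:np.hypot(*(p-c[:2]).T)-(r or c[2]))
    s=least_squares(f,c0,loss='soft_l1',f_scale=.002); return s.x.round(4), np.sqrt(np.mean(s.fun**2)) if 0 else np.median(abs(f(s.x))).round(4)
for n,(w,im) in list(P.items())+[("both",(np.vstack([P[a][0] for a in P]),None))]:
    p=w[sel(w,.46,.62,-.14,-.02,.099,.112)]; print(n,"jar rim",len(p),circ(p[:,:2]),circ(p[:,:2],.0345), p[:,2].mean())
    p=w[sel(w,.44,.64,-.36,-.17,.074,.083)]; 
    p=p; print("funnel",len(p),circ(p[:,:2],.057),circ(p[:,:2]))
    t=w[sel(w,.41,.52,-.33,-.2,.086,.1)]; print("tab top",len(t),t.mean(0),t.min(0),t.max(0), np.linalg.svd(t[:,:2]-t[:,:2].mean(0),full_matrices=False)[2][0])
    p=w[sel(w,.47,.66,.15,.34,.015,.104)]
    u=np.array([-.796,.605]); v=np.array([.605,.796]); 
    for lo,hi in((.015,.04),(.04,.052),(.052,.06),(.06,.08),(.085,.104)):
        q=p[(p[:,2]>lo)&(p[:,2]<hi)][:,:2]; a=q@u; b=q@v; print(" scoop z",lo,hi,len(q),"u",np.percentile(a,[1,50,99]).round(4),"v",np.percentile(b,[1,50,99]).round(4))
E
```

```text
scene jar rim 247 (array([ 0.5369, -0.0766,  0.0341]), np.float64(0.0012)) (array([ 0.5369, -0.0766,  0.0345]), np.float64(0.0012)) 0.10364078514754603
funnel 357 (array([ 0.5261, -0.2679,  0.057 ]), np.float64(0.0018)) (array([ 0.5255, -0.268 ,  0.0552]), np.float64(0.0014))
tab top 71 [ 0.45400898 -0.26743441  0.09288479] [ 0.43440125 -0.27229598  0.08666955] [ 0.46868997 -0.26225927  0.09717823] [ 0.99999871 -0.00160869]
 scoop z 0.015 0.04 542 u [-0.3471 -0.3044 -0.2362] v [0.5003 0.5265 0.5614]
 scoop z 0.04 0.052 191 u [-0.347  -0.3201 -0.238 ] v [0.5003 0.5359 0.5631]
 scoop z 0.052 0.06 56 u [-0.3477 -0.3442 -0.3212] v [0.5003 0.5326 0.5632]
 scoop z 0.06 0.08 36 u [-0.3475 -0.3448 -0.3385] v [0.524  0.5308 0.5387]
 scoop z 0.085 0.104 238 u [-0.3468 -0.3059 -0.2567] v [0.5236 0.5309 0.5394]
side jar rim 186 (array([ 0.5365, -0.0723,  0.0341]), np.float64(0.0014)) (array([ 0.5364, -0.0724,  0.0345]), np.float64(0.0014)) 0.10373454192036446
funnel 176 (array([ 0.5246, -0.264 ,  0.057 ]), np.float64(0.0026)) (array([ 0.5246, -0.2647,  0.0559]), np.float64(0.0023))
tab top 52 [ 
[... 634 characters left out ...]
p.float64(0.0017)) 0.10368105941947266
funnel 533 (array([ 0.5257, -0.2668,  0.057 ]), np.float64(0.0022)) (array([ 0.5253, -0.2672,  0.0552]), np.float64(0.0016))
tab top 123 [ 0.45365176 -0.26528317  0.09273518] [ 0.43440125 -0.27229598  0.08602997] [ 0.46868997 -0.25552575  0.09853585] [ 0.99998318 -0.00580083]
 scoop z 0.015 0.04 1621 u [-0.3467 -0.294  -0.2349] v [0.5005 0.5299 0.5664]
 scoop z 0.04 0.052 455 u [-0.3468 -0.2942 -0.236 ] v [0.5004 0.5604 0.5668]
 scoop z 0.052 0.06 103 u [-0.3475 -0.3431 -0.3202] v [0.5006 0.5408 0.5657]
 scoop z 0.06 0.08 74 u [-0.3475 -0.3419 -0.3342] v [0.524  0.5354 0.5429]
 scoop z 0.085 0.104 608 u [-0.3455 -0.3004 -0.255 ] v [0.5237 0.5346 0.5428]
```

Request:
{"api": "carry_out", "payload": {
  "targets": [
    [100, 5, 3.5, 0, 0, 0, 0],
    [100, 5, 3.5, 0, 0, 0, 0],
    [100, 5, 3.5, 0, 0, 0, 0],
    [100, 5, 3.5, 0, 0, 0, 0],
    [100, 5, 3.5, 0, 0, 0, 0],
    [100, 5, 3.5, 0, 0, 0, 0],
    [100, 5, 3.5, 0, 0, 0, 0],
    [100, 5, 3.5, 0, 0, 0, 0],
    [100, 0, 0, 0, 0, 0, -9],
    [100, 0, 0, 0, 0, 0, -9.2]
  ]
}}

```text
time: 1.35
tool_pos: [0.5035, 0.2494, 0.2451]
orientation: [[1.0, 0.004, -0.001], [0.004, -1.0, -0.0], [-0.001, 0.0, -1.0]]
contact_force: [-0.3, 1.2, 0.1]
gripper_width: 1.001
grasp_force: 0.0
```

Request:
{"api": "carry_out", "payload": {
  "targets": [
    [100, -0.9, 5.4, 0, 0, 0, 0],
    [100, -0.9, 5.4, 0, 0, 0, 0],
    [100, -0.9, 5.4, 0, 0, 0, 0],
    [100, -0.9, 5.4, 0, 0, 0, 0],
    [100, -0.9, 5.4, 0, 0, 0, 0],
    [100, -0.8, 5.4, 0, 0, 0, 0],
    [100, 0, 0, 0, 0, 0, 0],
    [100, 0, 0, 0, 0, 0, 0],
    [100, 0, 0, 0, 0, 0, 0],
    [100, 0, 0, 0, 0, 0, 0]
  ]
}}

```text
time: 2.6
tool_pos: [0.4506, -0.0724, 0.2454]
orientation: [[1.0, 0.002, -0.0], [0.002, -1.0, 0.0], [-0.0, -0.0, -1.0]]
contact_force: [-1.3, -0.3, 0.2]
gripper_width: 0.999
grasp_force: 0.0
```

```bash
python3 - <<'E'
from h import *
K,R,t,im,d=cam("wrist"); save("w1.png",im); np.savez("w1.npz",K=K,R=R,t=t,im=im,d=d); print(-R.T@t,R[2],readout.get_obs()['tool_pos'],readout.get_obs()['qpos'])
E
```

```text
[ 0.51757087 -0.07208109  0.38409211] [-0.25009455 -0.00110716 -0.96822079] [ 0.45059953 -0.07251623  0.24546901] [ 2.74110651e-01 -9.91894560e-03 -4.46072836e-01 -5.49258802e-05
 -1.13486567e+00  1.29915459e+00]
```

View pics/w1.png

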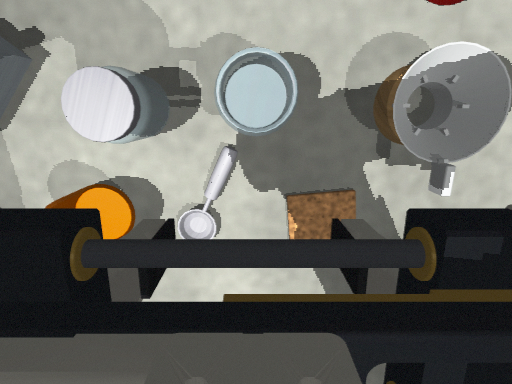

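The wrist view shows the jar mouth at about (256,90), the funnel rim centred near (452,103), its tab at (442,180), and the teaspoon below the jar at (215,185).

```bash
cat >> h.py <<'E'
def ray(z,uv,h):
    K,R,t=z['K'],z['R'],z['t']; o=-R.T@t
    uv=np.atleast_2d(np.array(uv,float)); dd=np.c_[(uv[:,0]-K[0,2])/K[0,0],(uv[:,1]-K[1,2])/K[1,1],np.ones(len(uv))]@R
    return o+dd*((h-o[2])/dd[:,2])[:,None]
def circ(p,r=None):
    from scipy.optimize import least_squares
    f=(lambda c:np.hypot(*(p-c[:2]).T)-(r or c[2]))
    s=least_squares(f,np.r_[np.median(p,0),r or .05],loss='soft_l1',f_scale=.0015); return s.x.round(4), np.median(abs(f(s.x))).round(4)
E
python3 - <<'E'
from h import *
z=np.load("w1.npz"); w=cloud(z['K'],z['R'],z['t'],z['d']); im=z['im']; d=z['d']
def box(a,b,c,e,z0,z1):
    q=w[b:e,a:c].reshape(-1,3); return q[(q[:,2]>z0)&(q[:,2]<z1)]
p=box(205,40,310,140,.1,.112); print("jar",len(p),circ(p[:,:2]),p[:,2].mean())
p=box(380,35,512,170,.0745,.083); print("funnel",len(p),circ(p[:,:2]),circ(p[:,:2],.057),p[:,2].max())
q=w[150:200,420:465].reshape(-1,3); print(np.nanmax(q[:,2]))
p=q[q[:,2]>.088]; print("tab",len(p),p.mean(0),p.min(0),p.max(0),np.linalg.svd(p[:,:2]-p[:,:2].mean(0),full_matrices=False)[2][0])
p=box(60,60,150,150,.1,.11); print("lid",len(p),circ(p[:,:2]))
p=box(205,40,310,140,.0,.03); print("jar floor z",np.percentile(p[:,2],[5,50]),p.mean(0))
E
```

```text
jar 1347 (array([ 0.5355, -0.0753,  0.0338]), np.float64(0.0012)) 0.10408236851616227
funnel 1774 (array([ 0.5244, -0.267 ,  0.0554]), np.float64(0.001)) (array([ 0.5241, -0.2663,  0.057 ]), np.float64(0.0016)) 0.08299839166012343
0.09560164261815932
tab 393 [ 0.45245561 -0.26495719  0.09261624] [ 0.43567423 -0.27160361  0.08800865] [ 0.46780679 -0.26051861  0.09560164] [-0.99993444  0.01145076]
lid 4438 (array([0.5237, 0.0661, 0.0233]), np.float64(0.0059))
jar floor z [0.00013284 0.00527007] [ 0.54119768 -0.07762751  0.00514254]
```

Request:
{"api": "carry_out", "payload": {
  "targets": [
    [100, 0, 4.8, 0, 0, 0, 0],
    [100, 0, 4.9, 0, 0, 0, 0],
    [100, 0, 4.8, 0, 0, 0, 0],
    [60, 0, 4.8, 0, 0, 0, 0],
    [50, 0, 0, 4.5, 0, 0, 0],
    [50, 0, 0, 4.5, 0, 0, 0],
    [50, 0, 0, 4.5, 0, 0, 0],
    [50, 0, 0, 2.8, 0, 0, 0],
    [50, 0, 0, 0, 0, 0, 0],
    [0, 0, 0, 0, 0, 0, 0]
  ]
}}

```text
time: 3.9
tool_pos: [0.4516, -0.2663, 0.0836]
orientation: [[1.0, 0.002, 0.001], [0.002, -1.0, -0.001], [0.001, 0.001, -1.0]]
contact_force: [0.6, -0.3, 0.0]
gripper_width: 0.437
grasp_force: 0.0
```

Request:
{"api": "carry_out", "payload": {
  "targets": [
    [0, 0, 0, 0, 0, 0, 0],
    [0, 0, 0, 0, 0, 0, 0],
    [0, 0, 0, 0, 0, 0, 0],
    [0, 0, 0, 0, 0, 0, 0],
    [0, 0, 0, -2, 0, 0, 0],
    [0, 0, 0, -3, 0, 0, 0],
    [0, 0, 0, -4, 0, 0, 0],
    [0, 0, 0, -2, 0, 0, 0],
    [0, 0, 0, 0, 0, 0, 0],
    [0, 0, 0, 0, 0, 0, 0]
  ]
}}

```text
time: 5.15
tool_pos: [0.4499, -0.2661, 0.1916]
orientation: [[1.0, 0.0, -0.001], [0.0, -1.0, 0.001], [-0.001, -0.001, -1.0]]
contact_force: [0.5, 0.8, -1.4]
gripper_width: 0.111
grasp_force: 30.0
```

```bash
python3 - <<'E'
from h import *
K,R,t,im,d=cam("wrist"); save("w2.png",im); np.savez("w2.npz",K=K,R=R,t=t,im=im,d=d)
o=readout.get_obs(); print(o['tool_pos'],o['gripper_width'],o['grasp_force'])
w=cloud(K,R,t,d); tp=o['tool_pos']; q=w.reshape(-1,3)
for a,b in((-.012,.004),):
    p=q[(q[:,2]>tp[2]-.003-.01)&(q[:,2]<tp[2]+.006)&(abs(q[:,0]-tp[0]-.075)<.064)&(abs(q[:,1]-tp[1])<.065)&(q[:,0]>tp[0]+.02)]
    print(len(p),circ(p[:,:2]),circ(p[:,:2],.057)); c=circ(p[:,:2])[0]
    r=np.hypot(*(p[:,:2]-c[:2]).T); s=p[r>.05]; A=np.c_[s[:,:2]-c[:2],np.ones(len(s))]; print("rim plane slope x,y,z",np.linalg.lstsq(A,s[:,2],rcond=None)[0])
E
```

```text
[ 0.44982036 -0.26609848  0.19130882] 0.11138420897088006 29.96557742357254
11028 (array([ 0.5237, -0.266 ,  0.0535]), np.float64(0.0017)) (array([ 0.5263, -0.2661,  0.057 ]), np.float64(0.003))
rim plane slope x,y,z [-0.00283886  0.0003135   0.18268936]
```

View pics/w2.png

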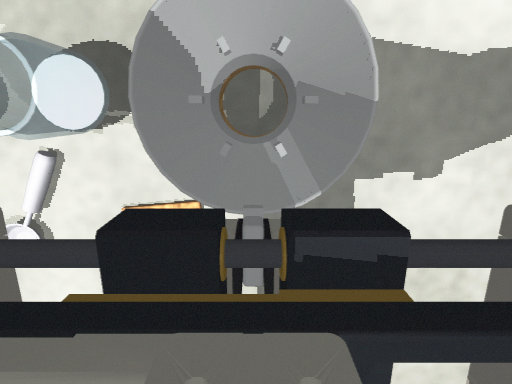

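The funnel is held level in the pads; its rim is centred at (254,95) and its spout hole at (253,101), straight ahead of the tool.

Request:
{"api": "carry_out", "payload": {
  "targets": [
    [0, 0, 0, -2, 0, 0, 0],
    [0, 0, 0, -2, 0, 0, 0],
    [0, 0.2, -3.2, 0, 0, 0, 0],
    [0, 0.2, -3.2, 0, 0, 0, 0],
    [0, 0.2, -3.2, 0, 0, 0, 0],
    [0, 0.2, -3.2, 0, 0, 0, 0],
    [0, 0.2, -3.2, 0, 0, 0, 0],
    [0, 0.1, -3.16, 0, 0, 0, 0],
    [0, 0, 0, 2, 0, 0, 0],
    [0, 0, 0, 1, 0, 0, 0]
  ]
}}

```text
time: 6.45
tool_pos: [0.4605, -0.0745, 0.2008]
orientation: [[1.0, 0.002, -0.003], [0.002, -1.0, -0.0], [-0.003, 0.0, -1.0]]
contact_force: [0.2, -0.0, -1.2]
gripper_width: 0.111
grasp_force: 30.0
```

```bash
python3 - <<'E'
from h import *
K,R,t,im,d=cam("wrist"); o=readout.get_obs(); np.savez("w3.npz",K=K,R=R,t=t,im=im,d=d); print(o['tool_pos'])
S=cam("scene");T=cam("side")
# positions of seat target
f=lambda a,c,h: cv2.resize(a[3][c[1]-h:c[1]+h,c[0]-h:c[0]+h],(380,380),interpolation=cv2.INTER_CUBIC)
save("w3.png",np.hstack([f(S,(225,195),48),f(T,(272,165),48)]))
E
```

```text
[ 0.46007564 -0.07479616  0.19989006]
```

View pics/w3.png

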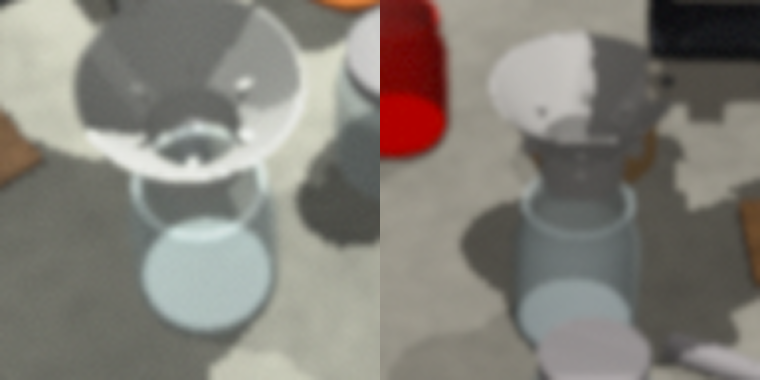

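The two crops show the spout in line with the jar mouth (side crop: spout about x=580, neck about x=578). I'll lower it.

Request:
{"api": "carry_out", "payload": {
  "targets": [
    [0, 0.1, 0, 0.8, 0, 0, 0],
    [0, 0, 0, 0.7, 0, 0, 0],
    [0, 0, 0, 0.7, 0, 0, 0],
    [0, 0, 0, 0.6, 0, 0, 0],
    [0, 0, 0, 0.5, 0, 0, 0],
    [0, 0, 0, 0.5, 0, 0, 0],
    [0, 0, 0, 0.4, 0, 0, 0],
    [0, 0, 0, 0.3, 0, 0, 0],
    [0, 0, 0, 0.2, 0, 0, 0],
    [0, 0, 0, 0, 0, 0, 0]
  ]
}}

```text
time: 7.85
tool_pos: [0.4624, -0.0747, 0.1555]
orientation: [[1.0, 0.001, -0.0], [0.001, -1.0, -0.0], [-0.0, 0.0, -1.0]]
contact_force: [0.5, -0.2, -0.9]
gripper_width: 0.11
grasp_force: 30.0
```

Request:
{"api": "carry_out", "payload": {
  "targets": [
    [0, 0, 0, 0.2, 0, 0, 0],
    [0, 0, 0, 0.2, 0, 0, 0],
    [0, 0, 0, 0.1, 0, 0, 0],
    [0, 0, 0, 0.1, 0, 0, 0],
    [0, 0, 0, 0.1, 0, 0, 0],
    [0, 0, 0, 0, 0, 0, 0],
    [0, 0, 0, 0, 0, 0, 0],
    [0, 0, 0, 0, 0, 0, 0],
    [0, 0, 0, 0, 0, 0, 0],
    [0, 0, 0, 0, 0, 0, 0]
  ]
}}

```text
time: 9.1
tool_pos: [0.4624, -0.0747, 0.1486]
orientation: [[1.0, 0.001, 0.0], [0.001, -1.0, -0.0], [0.0, 0.0, -1.0]]
contact_force: [0.2, 0.3, -1.5]
gripper_width: 0.112
grasp_force: 30.0
```

Request:
{"api": "carry_out", "payload": {
  "targets": [
    [0, 0, 0, 0.1, 0, 0, 0],
    [0, 0, 0, 0.05, 0, 0, 0],
    [0, 0, 0, 0, 0, 0, 0],
    [0, 0, 0, 0, 0, 0, 0],
    [0, 0, 0, 0, 0, 0, 0],
    [30, 0, 0, 0, 0, 0, 0],
    [30, 0, 0, 0, 0, 0, 0],
    [30, 0, 0, 0, 0, 0, 0],
    [40, 0, 0, -1, 0, 0, 0],
    [60, 0, 0, -3, 0, 0, 0]
  ]
}}

```text
time: 10.35
tool_pos: [0.4616, -0.0749, 0.1869]
orientation: [[1.0, 0.001, -0.003], [0.001, -1.0, -0.001], [-0.003, 0.001, -1.0]]
contact_force: [1.1, -0.3, 0.3]
gripper_width: 0.459
grasp_force: 0.0
```

Request:
{"api": "carry_out", "payload": {
  "targets": [
    [60, 0, 0, -4, 0, 0, 0],
    [60, 0, 0, -4, 0, 0, 0],
    [60, 0, -4, 0, 0, 0, 0],
    [60, 0.5, -4, 0, 0, 0, 0],
    [60, 1, -5, 0, 0, 0, 0],
    [60, 1, -5, 0, 0, 0, 0],
    [60, 1, -5, 0, 0, 0, 0],
    [60, 1, -5, 0, 0, 0, 0],
    [60, 0.5, -4, 0, 0, 0, 10],
    [60, 0, 0, 0, 0, 0, 10]
  ]
}}

```text
time: 11.6
tool_pos: [0.5124, 0.2479, 0.267]
orientation: [[0.939, -0.344, -0.0], [-0.344, -0.939, -0.0], [-0.0, 0.0, -1.0]]
contact_force: [-0.6, -0.6, -1.1]
gripper_width: 0.6
grasp_force: 0.0
```

```bash
python3 - <<'E'
from h import *
o=readout.get_obs(); print(o['tool_pos'],o['orientation'][:,0])
for n in("scene","side"):
    K,R,t,im,d=cam(n); w=cloud(K,R,t,d).reshape(-1,3)
    p=w[(abs(w[:,0]-.536)<.07)&(abs(w[:,1]+.075)<.07)&(w[:,2]>.13)&(w[:,2]<.15)]
    c=circ(p[:,:2])[0]; s=p[np.hypot(*(p[:,:2]-c[:2]).T)>.052]
    A=np.c_[s[:,:2]-c[:2],np.ones(len(s))]; print(n,c,"rim plane",np.linalg.lstsq(A,s[:,2],rcond=None)[0])
    if n=="scene": S=im
    else: T=im
f=lambda a,c,h: cv2.resize(a[c[1]-h:c[1]+h,c[0]-h:c[0]+h],(380,380),interpolation=cv2.INTER_CUBIC)
save("w4.png",np.hstack([f(S,(225,195),48),f(T,(272,165),48)]))
K,R,t,im,d=cam("wrist"); np.savez("w5.npz",K=K,R=R,t=t,im=im,d=d)
w=cloud(K,R,t,d).reshape(-1,3)
p=w[(abs(w[:,0]-.555)<.07)&(abs(w[:,1]-.25)<.07)&(w[:,2]>.088)&(w[:,2]<.105)]
if len(p):
    c=p[:,:2].mean(0);vt=np.linalg.svd(p[:,:2]-c,full_matrices=False)[2]; print("handle",len(p),p.mean(0),p[:,2].max(),vt[0],np.degrees(np.arctan2(vt[0,1],vt[0,0])),np.percentile((p[:,:2]-c)@vt[0],[1,99]),np.percentile((p[:,:2]-c)@vt[1],[1,99]))
E
```

```text
[0.51235813 0.2478961  0.2669833 ] [ 9.38911442e-01 -3.44158826e-01 -8.05535927e-05]
scene [ 0.537  -0.0757  0.0522] rim plane [ 0.01042683 -0.01207883  0.14108522]
side [ 0.5296 -0.0745  0.0599] rim plane [ 0.04821341 -0.01523656  0.13739417]
handle 1396 [0.56270847 0.24131955 0.09616187] 0.09891844698593266 [-0.79382012  0.60815263] 142.54395463416972 [-0.04208569  0.04522289] [-0.00785361  0.00778022]
```

View pics/w4.png

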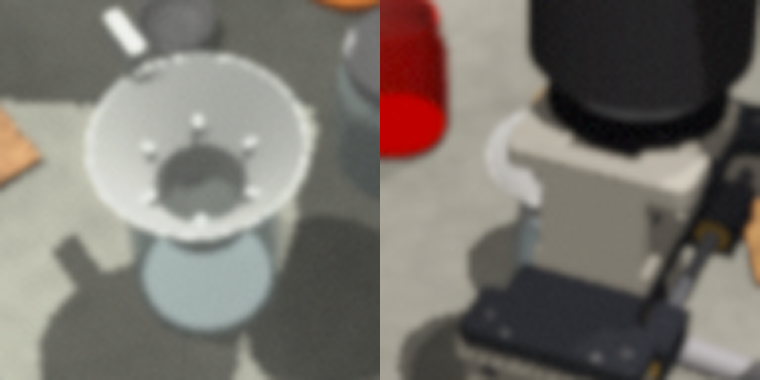

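The funnel is seated: its rim is level at z about 0.143, above the jar mouth (left crop, centre (198,145)). Next is the scoop.

Request:
{"api": "carry_out", "payload": {
  "targets": [
    [60, 0, 0, 0, 0, 0, 8.7],
    [60, 0, 0, 0, 0, 0, 8.7],
    [60, 3.3, -2.5, 0, 0, 0, 0],
    [60, 0, 0, 4, 0, 0, 0],
    [60, 0, 0, 4, 0, 0, 0],
    [60, 0, 0, 4, 0, 0, 0],
    [60, 0, 0, 3, 0, 0, 0],
    [60, 0, 0, 1.7, 0, 0, 0],
    [60, 0, 0, 1, 0, 0, 0],
    [60, 0, 0, 0, 0, 0, 0]
  ]
}}

```text
time: 13.0
tool_pos: [0.5537, 0.2451, 0.0902]
orientation: [[0.795, -0.606, 0.0], [-0.606, -0.795, -0.0], [0.0, 0.0, -1.0]]
contact_force: [-0.6, 0.1, 0.6]
gripper_width: 0.599
grasp_force: 0.0
```

Request:
{"api": "carry_out", "payload": {
  "targets": [
    [0, 0, 0, 0, 0, 0, 0],
    [0, 0, 0, 0, 0, 0, 0],
    [0, 0, 0, 0, 0, 0, 0],
    [0, 0, 0, 0, 0, 0, 0],
    [0, 0, 0, 0, 0, 0, 0],
    [0, 0, 0, 0, 0, 0, 0],
    [0, 0, 0, -0.3, 0, 0, 0],
    [0, 0, 0, -0.7, 0, 0, 0],
    [0, 0, 0, -1, 0, 0, 0],
    [0, 0, 0, -1, 0, 0, 0]
  ]
}}

```text
time: 14.25
tool_pos: [0.5537, 0.2452, 0.121]
orientation: [[0.795, -0.607, 0.0], [-0.607, -0.795, 0.0], [0.0, -0.0, -1.0]]
contact_force: [-1.0, 0.1, -2.3]
gripper_width: 0.18
grasp_force: 30.0
```

Request:
{"api": "carry_out", "payload": {
  "targets": [
    [0, 0, 0, -1, 0, 0, 0],
    [0, 0, 0, -2, 0, 0, -2.5],
    [0, 0, 0, -2.5, 0, 0, -5],
    [0, 0, 0, -2.5, 0, 0, -6],
    [0, 0, 0, -2.5, 0, 0, -6],
    [0, 0, 0, -2, 0, 0, -6],
    [0, 0, 0, -1.5, 0, 0, -6],
    [0, 0, 0, -1, 0, 0, -4],
    [0, 0, 0, 0, 0, 0, -2],
    [0, 0, 0, 0, 0, 0, 0]
  ]
}}

```text
time: 15.5
tool_pos: [0.5532, 0.245, 0.2698]
orientation: [[1.0, 0.002, -0.001], [0.002, -1.0, -0.0], [-0.001, 0.0, -1.0]]
contact_force: [0.8, -0.4, -3.1]
gripper_width: 0.177
grasp_force: 30.0
```

Request:
{"api": "carry_out", "payload": {
  "targets": [
    [0, 0.4, 2, 0, 0, 0, 0],
    [0, 0.6, 3.5, 0, 0, 0, 0],
    [0, 0.7, 4, 0, 0, 0, 0],
    [0, 0.7, 4, 0, 0, 0, 0],
    [0, 0.7, 4, 0, 0, 0, 0],
    [0, 0.7, 4, 0, 0, 0, 0],
    [0, 0.7, 4, 0, 0, 0, 0],
    [0, 0.6, 3.5, 0, 0, 0, 0],
    [0, 0.4, 2, 0, 0, 0, 0],
    [0, 0.2, 1, 0, 0, 0, 0]
  ]
}}

```text
time: 16.75
tool_pos: [0.6112, -0.076, 0.2697]
orientation: [[1.0, 0.001, -0.001], [0.001, -1.0, -0.0], [-0.001, 0.0, -1.0]]
contact_force: [0.6, -0.4, -1.6]
gripper_width: 0.178
grasp_force: 30.0
```

```bash
python3 - <<'E'
from h import *
o=readout.get_obs(); print(o['tool_pos'],o['qpos'].round(2))
S=cam("scene")[3];T=cam("side")[3]
f=lambda a,c,h: cv2.resize(a[c[1]-h:c[1]+h,c[0]-h:c[0]+h],(390,390),interpolation=cv2.INTER_CUBIC)
save("w6.png",np.hstack([f(S,(240,180),80),f(T,(250,140),80)]))
E
```

```text
[ 0.61122031 -0.07601082  0.26965627] [ 0.19  0.25 -0.09 -0.   -1.23  1.38]
```

View pics/w6.png

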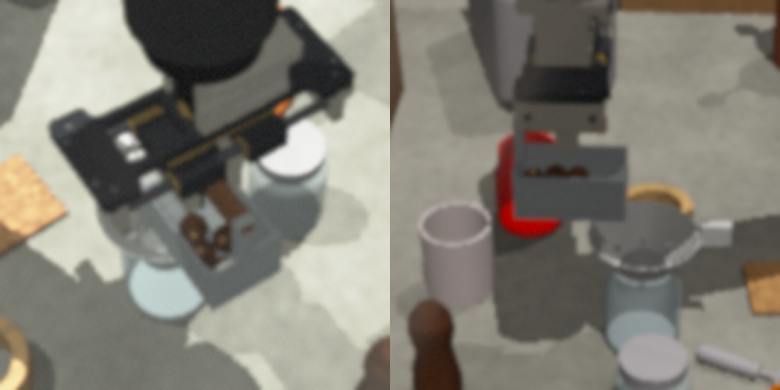

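Both crops show the scoop level over the funnel, with the nuts inside it (left crop (205,230), right crop (560,172)). I'll lower and tip it slowly, holding the lip over the mouth.

Request:
{"api": "carry_out", "payload": {
  "targets": [
    [0, 0, 0, 1, 0, 0, 0],
    [0, 0, 0, 1, 0, 0, 0],
    [0, -0.44, 0, -0.38, 0, 4, 0],
    [0, -0.44, 0, -0.38, 0, 4, 0],
    [0, -0.44, 0, -0.38, 0, 4, 0],
    [0, -0.44, 0, -0.38, 0, 4, 0],
    [0, -0.44, 0, -0.38, 0, 4, 0],
    [0, -0.25, 0, 0.7, 0, 0, 0],
    [0, -0.25, 0, 0.7, 0, 0, 0],
    [0, 0, 0, 0, 0, 0, 0]
  ]
}}

```text
time: 18.1
tool_pos: [0.5872, -0.0746, 0.2494]
orientation: [[0.941, 0.003, 0.339], [0.003, -1.0, 0.001], [0.339, 0.0, -0.941]]
contact_force: [-0.5, -0.2, -2.5]
gripper_width: 0.185
grasp_force: 30.0
```

Request:
{"api": "carry_out", "payload": {
  "targets": [
    [0, -0.275, 0, -0.24, 0, 2.5, 0],
    [0, -0.275, 0, -0.24, 0, 2.5, 0],
    [0, -0.275, 0, -0.24, 0, 2.5, 0],
    [0, -0.22, 0, -0.19, 0, 2, 0],
    [0, -0.22, 0, -0.19, 0, 2, 0],
    [0, -0.22, 0, -0.19, 0, 2, 0],
    [0, -0.22, 0, -0.19, 0, 2, 0],
    [0, -0.22, 0, -0.19, 0, 2, 0],
    [0, -0.22, 0, -0.19, 0, 2, 0],
    [0, 0, 0, 0, 0, 0, 0]
  ]
}}

```text
time: 19.35
tool_pos: [0.5727, -0.0842, 0.2619]
orientation: [[0.776, 0.008, 0.63], [0.001, -1.0, 0.013], [0.63, -0.009, -0.776]]
contact_force: [0.0, -0.4, -1.7]
gripper_width: 0.182
grasp_force: 30.0
```

Request:
{"api": "carry_out", "payload": {
  "targets": [
    [0, -0.275, 0, -0.24, 0, 2.5, 0],
    [0, -0.275, 0, -0.24, 0, 2.5, 0],
    [0, -0.275, 0, -0.24, 0, 2.5, 0],
    [0, -0.275, 0, -0.24, 0, 2.5, 0],
    [0, -0.275, 0, -0.24, 0, 2.5, 0],
    [0, -0.275, 0, -0.24, 0, 2.5, 0],
    [0, -0.275, 0, -0.24, 0, 2.5, 0],
    [0, -0.275, 0, -0.24, 0, 2.5, 0],
    [0, 0, 0, 0, 0, 0, 0],
    [0, 0, 0, 0, 0, 0, 0]
  ]
}}

```text
time: 20.6
tool_pos: [0.5105, -0.1133, 0.332]
orientation: [[0.613, 0.064, 0.787], [-0.008, -0.996, 0.087], [0.79, -0.06, -0.61]]
contact_force: [1.1, -0.2, -1.8]
gripper_width: 0.178
grasp_force: 30.0
```

```bash
python3 - <<'E'
from h import *
o=readout.get_obs(); print(o['tool_pos'],o['qpos'].round(2))
S=cam("scene")[3];T=cam("side")[3];Wr=cam("wrist")[3]
f=lambda a,c,h,s=390: cv2.resize(a[c[1]-h:c[1]+h,c[0]-h:c[0]+h],(s,s),interpolation=cv2.INTER_CUBIC)
save("w7.png",np.vstack([np.hstack([f(S,(240,190),70,300),f(T,(260,150),70,300)]),cv2.resize(Wr,(600,300))]))
E
```

```text
[ 0.51046399 -0.1133412   0.33202768] [ 0.11 -0.36 -1.02  0.49 -0.    1.  ]
```

View pics/w7.png

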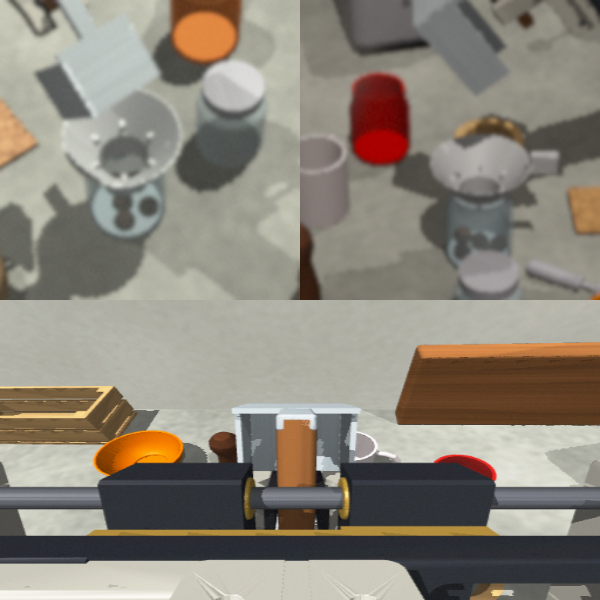

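Nothing touched the funnel. Nuts show in the jar (dark blobs in the scene crop at (125,190), (148,207), (123,215), more in the side crop at (480,245)), and the scoop looks empty. The arm ran into the limits of joints 3 and 5 and rose; I'll untip the scoop and count.

Request:
{"api": "carry_out", "payload": {
  "targets": [
    [0, 0, 0, 0, 0, -3, 0],
    [0, 0, 0, 0, 0, -5, 0],
    [0, 0, 0, 0, 0, -6, 0],
    [0, 0, 0, 0, 0, -6, 0],
    [0, 0, 0, 0, 0, -6, 0],
    [0, 0, 0, 0, 0, -6, 0],
    [0, 0, 0, 0, 0, -6, 0],
    [0, 0, 0, 0, 0, -6, 0],
    [0, 0, 0, 0, 0, -5, 0],
    [0, 0, 0, 0, 0, -3, 0]
  ]
}}

```text
time: 22.0
tool_pos: [0.5111, -0.114, 0.331]
orientation: [[0.998, 0.063, -0.002], [0.062, -0.996, 0.059], [0.002, -0.059, -0.998]]
contact_force: [0.2, 1.0, -2.1]
gripper_width: 0.175
grasp_force: 30.0
```

```bash
python3 - <<'E'
from h import *
o=readout.get_obs(); print(o['tool_pos'],o['qpos'].round(2)); print(o['orientation'].round(3))
for n in("scene","side","wrist"):
    K,R,t,im,d=cam(n); np.savez("u_"+n+".npz",K=K,R=R,t=t,im=im,d=d)
    h=cv2.cvtColor(im,cv2.COLOR_RGB2HSV); m=((h[...,2]<115)&(h[...,1]>90)&((h[...,0]<18)|(h[...,0]>172))).astype(np.uint8)
    nn,l,st,c=cv2.connectedComponentsWithStats(m); w=cloud(K,R,t,d)
    print(n,[(c[i].round().astype(int).tolist(),int(st[i,4]),np.nanmedian(w[l==i],axis=0).round(3).tolist()) for i in range(1,nn) if st[i,4]>12])
E
```

```text
[ 0.5110657  -0.1140157   0.33096217] [ 0.11  0.07 -0.14 -0.06 -1.35  1.53]
[[ 0.998  0.063 -0.002]
 [ 0.062 -0.996  0.059]
 [ 0.002 -0.059 -0.998]]
scene [([20, 6], 527, [-1.654, -0.184, -0.713]), ([265, 111], 279, [0.356, 0.145, 0.066]), ([261, 123], 99, [0.401, 0.092, 0.092]), ([199, 127], 160, [0.533, -0.115, 0.338]), ([483, 194], 544, [0.819, 0.454, 0.012]), ([456, 206], 19, [0.818, 0.35, 0.047]), ([388, 213], 124, [0.743, 0.217, 0.041]), ([446, 249], 666, [0.879, 0.25, 0.053]), ([147, 240], 117, [0.495, -0.262, 0.022]), ([328, 246], 17, [0.756, 0.024, 0.113]), ([161, 264], 92, [0.571, -0.265, 0.027]), ([143, 270], 16, [0.561, -0.301, 0.026]), ([166, 295], 462, [0.644, -0.285, 0.047]), ([154, 319], 32, [0.686, -0.327, 0.078]), ([174, 334], 32, [0.713, -0.309, 0.011])]
side [([260, 9], 30, [0.634, -1.644, -0.085]), ([334, 42], 3635, [0.321, -1.192, 0.046]), ([270, 12], 62, [0.576, -1.234, 0.03]), ([267, 53], 134, [0.585, -1.169, -0.108]), ([102, 195], 5025, [1.408, -0.305, -0.663]), ([455, 61], 324, [-0.491, -1.803, -0.424]), ([275, 80], 75, [0.54, -0.104, 0.335]), ([298, 80], 47
[... 489 characters left out ...]
8], 14, [0.03, 0.073, 0.032]), ([180, 270], 175, [0.733, 0.215, 0.037]), ([72, 323], 2420, [0.922, 0.368, 0.057]), ([124, 332], 1320, [0.81, 0.385, 0.056])]
wrist [([96, 8], 104, [0.698, 0.123, 0.039]), ([185, 1], 46, [0.721, 0.012, 0.007]), ([425, 2], 15, [0.706, -0.276, 0.089]), ([438, 1], 16, [0.708, -0.293, 0.087]), ([344, 146], 207, [0.54, -0.224, 0.023]), ([232, 129], 60, [0.552, -0.063, 0.027]), ([393, 149], 143, [0.538, -0.299, 0.024]), ([253, 144], 21, [0.564, -0.111, 0.33]), ([253, 197], 2729, [0.54, -0.112, 0.337]), ([378, 175], 120, [0.497, -0.286, 0.019]), ([131, 204], 37, [0.419, 0.102, 0.007]), ([85, 232], 16, [0.546, -0.074, 0.402]), ([253, 280], 747, [0.498, -0.116, 0.337])]
```

Request:
{"api": "carry_out", "payload": {
  "targets": [
    [0, 0, 0, 0, -3.4, 0, 0],
    [0, 0.6, -3, 0, 0, 0, 0],
    [0, 0.8, -4.5, 0, 0, 0, 0],
    [0, 0.8, -4.5, 0, 0, 0, 0],
    [0, 0.8, -4.5, 0, 0, 0, 0],
    [0, 0.8, -4.5, 0, 0, 0, 0],
    [0, 0.8, -4.5, 0, 0, 0, 0],
    [0, 0.8, -4.5, 0, 0, 0, 0],
    [0, 0.7, -4, 0, 0, 0, 0],
    [0, 0.4, -1.6, 0, 0, 0, 0]
  ]
}}

```text
time: 23.4
tool_pos: [0.5523, 0.2473, 0.3321]
orientation: [[0.998, 0.064, 0.006], [0.064, -0.998, 0.002], [0.006, -0.001, -1.0]]
contact_force: [0.9, -0.1, -2.3]
gripper_width: 0.174
grasp_force: 30.0
```

Request:
{"api": "carry_out", "payload": {
  "targets": [
    [0, 0, 0, 1, 0, 0, 4.9],
    [0, 0, 0, 2, 0, 0, 9],
    [0, 0, 0, 3, 0, 0, 9],
    [0, 0, 0, 3, 0, 0, 9],
    [0, 0, 0, 3, 0, 0, 9],
    [0, 0, 0, 3, 0, 0, 0],
    [0, 0, 0, 2, 0, 0, 0],
    [0, 0, 0, 1, 0, 0, 0],
    [0, 0, 0, 0, 0, 0, 0],
    [0, 0, 0, 0, 0, 0, 0]
  ]
}}

```text
time: 24.65
tool_pos: [0.5539, 0.2457, 0.1534]
orientation: [[0.795, -0.606, 0.007], [-0.606, -0.795, 0.002], [0.005, -0.005, -1.0]]
contact_force: [-0.5, 0.7, -0.2]
gripper_width: 0.179
grasp_force: 30.0
```

```bash
python3 - <<'E'
from h import *
o=readout.get_obs(); tp=o['tool_pos']; print(tp); print(o['orientation'].round(3))
X=o['orientation'][:,0]
for n in("side","scene"):
    K,R,t,im,d=cam(n); w=cloud(K,R,t,d).reshape(-1,3); q=w-tp
    a=q[:,:2]@X[:2]; b=q[:,:2]@np.array([-X[1],X[0]])
    m=(abs(a)<.07)&(abs(b)<.045)&(q[:,2]<-.03)&(q[:,2]>-.1); print(n,m.sum(),"zmin",np.percentile(q[m][:,2],[.5,2]))
    # outer side wall upper edge slope: max z per a-bin on each side
    for s in(1,-1):
        e=m&(s*b>.022)
        print([ (round(c,3), round(float(q[e&(abs(a-c)<.006)][:,2].max()),4), round(float(q[e&(abs(a-c)<.006)][:,2].min()),4)) for c in(-.04,-.02,0,.02,.04) if (e&(abs(a-c)<.006)).sum()>5])
E
```

```text
[0.55391584 0.245663   0.15337353]
[[ 0.795 -0.606  0.007]
 [-0.606 -0.795  0.002]
 [ 0.005 -0.005 -1.   ]]
side 1532 zmin [-0.08847146 -0.08659321]
[(-0.04, -0.0385, -0.0888), (-0.02, -0.0381, -0.0894), (0, -0.0389, -0.0868), (0.02, -0.0429, -0.0879), (0.04, -0.0417, -0.0878)]
[(-0.04, -0.0413, -0.0737), (-0.02, -0.0401, -0.081), (0, -0.057, -0.0822), (0.02, -0.0576, -0.0835)]
scene 980 zmin [-0.0895098  -0.08760288]
[(-0.02, -0.0494, -0.0818), (0, -0.0395, -0.082), (0.02, -0.0406, -0.0719), (0.04, -0.0389, -0.0489)]
[(-0.04, -0.0405, -0.0864), (-0.02, -0.0401, -0.0879), (0, -0.0407, -0.0903), (0.02, -0.0406, -0.0789), (0.04, -0.0399, -0.0799)]
```

The scoop hangs level and can go down.

Request:
{"api": "carry_out", "payload": {
  "targets": [
    [0, 0, 0, 1.5, 0, 0, 0],
    [0, 0, 0, 2, 0, 0, 0],
    [0, 0, 0, 1.2, 0, 0, 0],
    [0, 0, 0, 0.7, 0, 0, 0],
    [0, 0, 0, 0.4, 0, 0, 0],
    [0, 0, 0, 0.2, 0, 0, 0],
    [0, 0, 0, 0.1, 0, 0, 0],
    [0, 0, 0, 0.1, 0, 0, 0],
    [0, 0, 0, 0, 0, 0, 0],
    [0, 0, 0, 0, 0, 0, 0]
  ]
}}

```text
time: 26.0
tool_pos: [0.5537, 0.2455, 0.0904]
orientation: [[0.795, -0.606, 0.005], [-0.606, -0.795, 0.001], [0.004, -0.004, -1.0]]
contact_force: [0.1, -0.7, -1.5]
gripper_width: 0.183
grasp_force: 30.0
```

Request:
{"api": "carry_out", "payload": {
  "targets": [
    [0, 0, 0, 0.05, 0, 0, 0],
    [0, 0, 0, 0.05, 0, 0, 0],
    [0, 0, 0, 0, 0, 0, 0],
    [30, 0, 0, 0, 0, 0, 0],
    [60, 0, 0, 0, 0, 0, 0],
    [60, 0, 0, 0, 0, 0, 0],
    [60, 0, 0, -1, 0, 0, 0],
    [60, 0, 0, -4, 0, 0, 0],
    [60, 0, 0, -6, 0, 0, 0],
    [60, 0, 0, -6, 0, 0, 0]
  ]
}}

```text
time: 27.25
tool_pos: [0.5525, 0.2451, 0.2617]
orientation: [[0.796, -0.606, 0.005], [-0.606, -0.796, 0.0], [0.004, -0.004, -1.0]]
contact_force: [1.5, 1.2, 0.4]
gripper_width: 0.599
grasp_force: 0.0
```

Request:
{"api": "carry_out", "payload": {
  "targets": [
    [60, 0, 0, -4, 0, 0, -9],
    [60, 0, 0, 0, 0, 0, -9],
    [60, 0, 0, 0, 0, 0, -9],
    [60, 0, 0, 0, 0, 0, -9],
    [60, -1.5, 5, 0, 0, 0, 0],
    [60, -1.5, 5, 0, 0, 0, 0],
    [60, -1.5, 5, 0, 0, 0, 0],
    [60, -1.5, 5, 0, 0, 0, 0],
    [60, -1.5, 5, 0, 0, 0, 0],
    [60, -1, 5, 0, 0, 0, 0]
  ]
}}

```text
time: 28.5
tool_pos: [0.4598, -0.0541, 0.2997]
orientation: [[1.0, -0.022, 0.007], [-0.022, -1.0, 0.001], [0.007, -0.001, -1.0]]
contact_force: [1.0, 0.1, 0.4]
gripper_width: 0.597
grasp_force: 0.0
```

```bash
python3 - <<'E'
from h import *
o=readout.get_obs(); print(o['tool_pos'])
S=cam("scene");T=cam("side");Wr=cam("wrist")
for n,z in(("scene",S),("side",T)):
    w=cloud(z[0],z[1],z[2],z[4]).reshape(-1,3)
    p=w[(abs(w[:,0]-.555)<.07)&(abs(w[:,1]-.25)<.07)&(w[:,2]>.088)&(w[:,2]<.108)]; print(n,"handle",p.mean(0),p[:,2].std())
f=lambda a,c,h,s=300: cv2.resize(a[c[1]-h:c[1]+h,c[0]-h:c[0]+h],(s,s),interpolation=cv2.INTER_CUBIC)
K,R,t,im,d=Wr; c=R@np.array([.537,-.0755,.07])+t; uv=(K@c/c[2])[:2]; print(uv)
u,v=int(np.clip(uv[0],90,420)),int(np.clip(uv[1],70,310))
A=np.hstack([f(S[3],(228,200),45,290),f(T[3],(272,175),45,290)])
B=np.hstack([cv2.resize(im[v-70:v+70,u-70:u+70],(300,300),interpolation=cv2.INTER_CUBIC),f(T[3],(262,285),45,280).repeat(1,0)[:280]] ) if 0 else np.hstack([f(im,(u,v),70,290),f(T[3],(262,285),45,290)])
save("w8.png",np.vstack([A,B]))
E
```

```text
[ 0.4597938  -0.05408583  0.29966078]
scene handle [0.56280677 0.23788691 0.09582127] 0.002422165308499099
side handle [0.56057773 0.2460446  0.09618066] 0.0029358639887407316
[267.64407637 103.29990045]
```

View pics/w8.png

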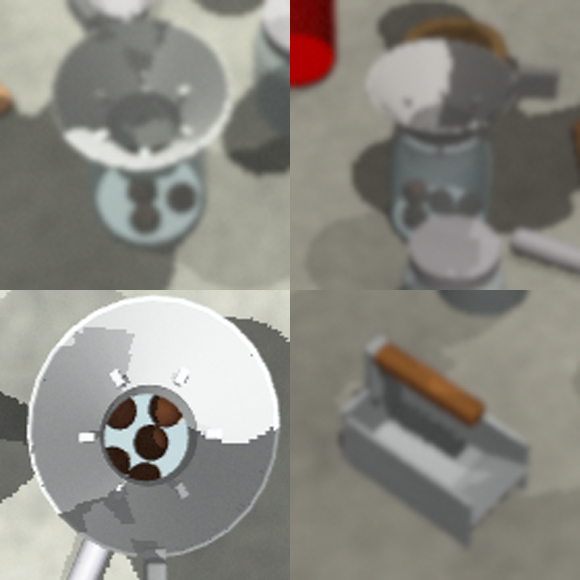

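The wrist crop (lower left) shows five nuts in the jar through the spout, at (120,412), (165,408), (150,440), (117,462) and (145,472). The scoop stands flat and empty (lower right), and the funnel is seated. I'll hand it in.

```bash
python3 -c "
from bench import ctrl; print(ctrl.finish_job())"
```

```text
the job is handed in; nothing more can be done
None
```

The job is handed in: the funnel is seated in the open glass jar, all five nuts are in the jar, and the empty scoop stands flat where it started; it took about 29 s of the 72 s allowed.

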